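# Park the label scraper and open the blade cleaner's filler

## Robot

A 6-joint arm with a two-finger parallel gripper is mounted at the origin on the work surface. World frame = base frame: x ahead of the robot, y to its left, z up, the work surface at z = 0. Lengths are in mm, angles in rad, forces in N, time in s.
With the tool pointing down it reaches from about 350 to 975 mm from the base axis. Payload 7.1 kg.
Tool frame: the origin (TCP) lies midway between the tips of the shut fingers; the grasp point (between the pads) lies 19 mm behind it (ctrl.grasp_offset is the distance from the TCP to the grasp point, in mm); z points along the fingers, y is the line along which they close (so a half turn about z gives the same grasp; the last joint's range is limited). The gripper opens to 88 mm and grips with 3 to 60 N. Pads are 20 mm wide; open, the fingers measure 115 mm over their backs; the gripper's body (75 mm by 178 mm) begins 61 mm behind the grasp point.
Start: joints at [-1.132, 0.423, 1.63, -0, 1.089, -0.019], TCP at [276.249, -560.617, 222.675] pointing down, gripper open.
Joint ranges: [-3, 3], [-0.9, 2.11], [0.09, 2.58], [-1.31, 4.45], [0.11, 2.69], [-2.54, 2.54]. Speed limits (rad/s): [2.39, 2.39, 3.01, 3.14, 3.14, 3.14].

## Interface

Orientations are given as a rotation vector (axis times angle).
In Python, from workcell import ctrl gives the robot as it stands. The module is installed in compiled form; this text tells all that it offers.
- The arm moves only by the tool servo_tool, never from a script. Its argument "rows" is a list of rows, each a list of 7 numbers: the turn, a rotation vector about the tool's x, y, z as a fraction of full scale, then the shift along the tool's x, y, z as a fraction of full scale, then the finger opening in mm, from 0 to 87.8. A call has 1 to 10 rows; each row is the pose to reach, as a shift and turn from the pose commanded when the call began, along the tool's axes at that moment; what a row does not reach only later rows make up. Full scale, the value 1, is 20 cm for a shift and 1.5 rad for a turn. A row lasts 1/8 s, in which the tool goes at most 62.5 mm and 10.7 degrees, less where a joint would pass 70% of its speed; a pose out of reach is approached as far as the arm can. A call with a number of a shift or a turn outside -1 to 1 is refused whole. A call with a gripper value outside its range is refused whole. The fingers move at their own pace and stop on an object; the grip force is fixed at half the most. Time passes only in rows, so rows that repeat a pose let the fingers close. It gives the time, the measured TCP pose, the force, the opening and the grip force at its end, in the units of the state.
- ctrl.get_obs(): the state, without advancing time (a new reading comes with each control period).
- ctrl.get_image(name): name is "scene" or "top"; returns (picture, depth): 480x640x3 uint8, red, green, blue; 480x640 float32, mm along the optical axis (not along the pixel's ray), 0 where there is no reading.
- ctrl.camera_info(name): a dict with "intrinsics" (3x3 intrinsics, pixels), "R" (3x3) and "t" (3): a world point X has camera coordinates R X + t. Camera axes: x right, y down, z forward; pixel columns grow to the right and rows downward; lengths in mm; the calibration is good to about 2 mm. A picture is of the moment at which its call begins. camera_info takes no time and is no camera call.
- ctrl.close_job(): hands the job in; it is judged then, once.
The state is a dict: "t": time; "qpos": joint angles; "qvel": joint speeds; "joint_torque": joint torques, N m; "ee_pos": TCP position; "orientation": TCP orientation; "ft_force": force on the tool from outside, world axes, zero at the start; "moment": the same for the moment, N m; "width": finger opening in mm; "grasp_force": force on a finger pad.
Only numpy, scipy, OpenCV 4.12 (cv2) and the standard library are available. Lean on these libraries where they do the work, as an engineer would, in place of code of your own. Each camera call takes 0.05 s, during which the arm holds its last target. There are 200 camera calls.

## Task

Get the blade cleaner ready for filling: take the label scraper from its wooden rest, slide its blade into the slot of the cleaning station until its shoulder sits fully home on the block, and let go of it. Then open the filler cap; its thread may be left- or right-handed, so try both ways to find the one that turns, turn it in its seat as far as it goes (a sixth of a turn), lift it off and finish while still holding it in the gripper, at least 6 cm above its seat. Leave the books, the tape roll and the spray bottle where they are.

Things in the scene. Friction and masses are not known exactly. Their poses are not given: they have to be found in the camera images.
- scraper_handle (a point): Label scraper, 120 g, standing upright in a wooden rest, blade down. This point: middle of its black handle (26 wide x 14 thick x 70 mm tall, top 35 mm above the point). Axes: x along the blade's width, y through its thickness, z up the handle; a half turn about z makes no difference.
- scraper_shoulder (a point): Centre of the flat underside of the scraper's metal shoulder (36 x 16 x 10 mm), 45 mm below the middle of the handle, same axes. From here the steel blade, 50 wide x 3 thick x 54 mm long, goes straight down: lift over 60 mm to take it out of a slot.
- rest: Fixed wooden rest block, 90 x 70 x 68 mm high, origin at the centre of its underside, z up. The scraper stands in its slot (58 x 9 mm, long side along x), shoulder on the top face.
- station: Fixed blade-cleaning station, 100 mm (x) by 206 mm (y), origin at the centre of its underside, z up. Along y: at -y a white block 75 mm high with the scraper slot; in the middle a steel cover block 92 mm high; at +y a white base 50 mm high with an upright metal filler neck (outer diameter 64 mm, rim at 90 mm) that carries the grey cap.
- slot_mouth (a point): Centre of the slot mouth in the top of the white slot block (station frame 0, -68, 75 mm; axes as the station's). The slot is 56 mm (x) by 7 mm (y), 62 mm deep, straight down, with a 2 mm chamfer. Fully home, the scraper's shoulder rests on this face: handle middle 45 mm above this point, scraper x parallel to the slot.
- neck_rim (a point): Centre of the filler neck's mouth at its rim (station frame 0, 63, 90 mm; axes as the station's).
- cap_bar (a point): Black grip bar of the grey screw cap: straight, 56 mm long (along the cap's x), 12 mm thick (y), 32 mm tall, pinched across its thickness. This point lies on the cap's axis, 14 mm below the bar's top and 18 mm above the disc that the bar stands on; z up. Seated, it is 26 mm above the rim. Closed (at the start) the bar is parallel to the station's x.
- cap_disc (a point): The cap's underside centre, on the rim when seated: disc of diameter 72 x 8 mm, cap 90 g. Which way loosens differs from start to start, unseen. Wrong way: 5 degrees of play, then a hard stop. Right way: turns under 0.2 N m, not rising, to a stop at about 62 degrees; lifts off only within 5 degrees of 60 (1.05 rad). Plug and key reach 24 mm below; side play 2 mm.
- books: Bystander: pile of three books, 138 x 188 x 66 mm high, origin at the centre of the underside.
- tape: Bystander: roll of cardboard-coloured tape lying flat, outer diameter 84 mm, 36 mm high, origin at the centre of the underside.
- spray: Bystander: white bottle, diameter 52 mm, 130 mm high, origin at the centre of the underside.
Mind the look-alikes: they are no part of the job. There is more than one size of the part that bears scraper_handle; the job needs the larger.

How it is judged (in metres and radians):
On the way, in this order (a step that is already met when the one before it is completed fails the run):
1. the scraper stands fully home in the station's slot and is let go (horizontal distance between scraper_handle and slot_mouth below 0.008 m and z of scraper_handle in the frame of slot_mouth between 0.04 and 0.049 m and angle between the x axis of scraper_handle and the x axis of slot_mouth, either way round below 0.12 rad and angle between scraper_handle's own z axis and vertical below 0.1 rad and contact force between scraper and the arm below 0.2 N), for 0.2 s.
2. the cap is turned in its seat to its release position (horizontal distance between scraper_handle and slot_mouth below 0.008 m and z of scraper_handle in the frame of slot_mouth between 0.04 and 0.049 m and angle between the x axis of scraper_handle and the x axis of slot_mouth, either way round below 0.12 rad and angle between scraper_handle's own z axis and vertical below 0.1 rad and angle between the x axis of cap_bar and the x axis of neck_rim, either way round above 0.9 rad and distance between cap_bar and neck_rim below 0.03 m), for 0.05 s.
At the end, for the whole second after the job is handed in: Scraper untouched and home in the slot: shoulder within 4 mm of the top, 8 mm of centre, 7 degrees of the slot, upright within 6; the cap, first turned to release in its seat, is held still by the fingers alone, at least 55 mm above its seat (all of step 1 and z of cap_bar in the frame of neck_rim above 0.081 m and contact force between cap and the fingers above 1 N and contact force between cap and station below 0.1 N and contact force between cap and scraper below 0.1 N and linear speed of cap below 0.03 m/s); the arm keeps its last pose, push and grip.
It fails at once if the pile of books is shoved by more than 30 mm (distance of books from where it was at the start of the episode above 0.03 m).
It fails at once if the tape roll is shoved by more than 30 mm (distance of tape from where it was at the start of the episode above 0.03 m).
It fails at once if the spray bottle is shoved by more than 30 mm (distance of spray from where it was at the start of the episode above 0.03 m).
It fails at once if the cap is pulled up by force while still locked (z of cap_bar in the frame of neck_rim between 0.034 and 0.042 m and horizontal distance between cap_bar and neck_rim below 0.02 m and angle between the x axis of cap_bar and the x axis of neck_rim, either way round below 0.8 rad).
It also fails if it takes over 64 s, if anything falls off the work surface, if the arm or the gripper's body presses on something with over 40 N, if the wrist force passes 120 N, or if a joint passes its speed limit or range.

## Working session

There is one attempt and no reset: what is moved stays moved. The work goes in short steps, Python scripts to look and compute and a tool call to move; the robot and the scene stay as the last step left them, time stands still between calls to the robot, and variables do not carry over. Pictures are saved under pics/ and viewed, at most 10 in all, crops included, and the job is handed in when it is done.

Besides the shell and the picture viewer there is one more tool, called after "Emit:" as name([rows], argument=value, ...), one row to a line, values as JSON. servo_tool: Moves the arm, as the interface text tells. Its arguments: {"type":"object","properties":{"rows":{"type":"array","items":{"type":"array","items":{"type":"number"}}}},"required":["rows"]}

```bash
mkdir -p pics; python3 - <<'E'
from workcell import ctrl
import cv2,numpy as np
for n in("scene","top"):
    p,d=ctrl.get_image(n); np.savez(n+"0.npz",p=p,d=d)
    cv2.imwrite(f"pics/{n}0.png",p[:,:,::-1]); i=ctrl.camera_info(n); print(n,np.round(i["intrinsics"],1).tolist(),np.round(i["R"],4).tolist(),np.round(i["t"],1).tolist())
o=ctrl.get_obs(); print(o, ctrl.grasp_offset)
E
```

```text
scene [[436.4, 0.0, 308.3], [0.0, 436.4, 235.8], [0.0, 0.0, 1.0]] [[-0.1067, 0.9942, 0.0145], [0.657, 0.0815, -0.7495], [-0.7463, -0.0704, -0.6618]] [70.1, -344.2, 1287.2]
top [[523.8, 0.0, 315.6], [0.0, 523.8, 242.7], [0.0, 0.0, 1.0]] [[-0.0041, -0.9997, 0.0236], [-0.9841, -0.0002, -0.1777], [0.1776, -0.024, -0.9838]] [-18.9, 623.8, 885.6]
{'t': 0.1, 'qpos': array([-1.13198969e+00,  4.23789296e-01,  1.63062931e+00,  3.35554212e-05,
        1.08859569e+00, -1.90137005e-02]), 'qvel': array([-0.0008005 , -0.00106084, -0.00210828, -0.0007546 ,  0.00077759,
        0.00172762]), 'joint_torque': array([-1.08568740e-03, -5.45618105e+01, -2.74322337e+01,  6.45156065e-02,
        1.88498822e-02, -8.83321559e-05]), 'ee_pos': array([ 276.0502682 , -560.156695  ,  221.95771776]), 'orientation': array([-3.05828726e+00, -7.12537690e-01,  4.19443412e-04]), 'ft_force': array([ 0.54730139,  0.09119877, -0.18618613]), 'moment': array([-0.02374556, -0.04563142, -0.00276642]), 'grasp_force': 0.0, 'width': 87.68395676036862} 18.700000000000003
```

View pics/scene0.png

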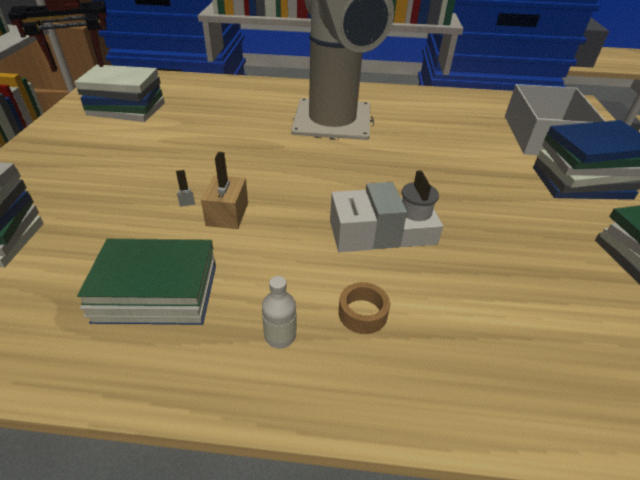

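View pics/top0.png

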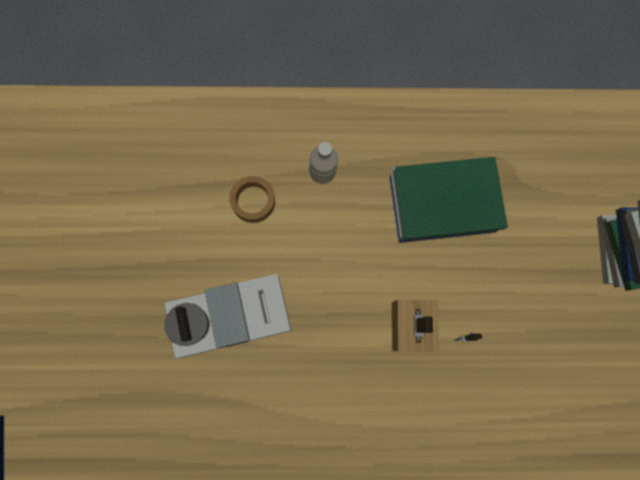

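Scene view: the black-handled scraper in the wooden rest is at scene (222,170) / top (424,324). A second, smaller one stands on the table at scene (183,185) / top (470,337). The station is at scene (385,215) / top (228,315), with the slot at its right end in the top view and the cap at its left end. The larger scraper in the rest fits the description; I'll confirm it with a crop and heights.

```bash
cat > h.py <<'E'
import numpy as np,cv2
from workcell import ctrl
def cloud(n,d):
    i=ctrl.camera_info(n);K=i["intrinsics"];v,u=np.mgrid[:480,:640]
    c=np.stack([(u-K[0][2])/K[0][0]*d,(v-K[1][2])/K[1][1]*d,d],-1)
    return (c-i["t"])@np.asarray(i["R"])   # R^T (c-t)
def load(n,k="0"):
    f=np.load(f"{n}{k}.npz");return f["p"],f["d"],cloud(n,f["d"])
def rect(P):
    r=cv2.minAreaRect(P[:,:2].astype(np.float32));return np.round(r[0],1),np.round(r[1],1),round(r[2],2)
E
python3 - <<'E'
from h import *
p,d,W=load("scene"); 
cv2.imwrite("pics/crop.png",np.hstack([cv2.resize(p[140:240,165:265,::-1],(400,400),interpolation=2),cv2.resize(p[160:260,330:430,::-1],(400,400),interpolation=2)]))
print("holes",(d==0).mean())
boxes={"top":dict(rest=(385,290,445,360),small=(450,320,490,350),stat=(155,265,300,365)),"scene":dict(rest=(195,145,255,232),small=(170,165,197,210),stat=(325,165,445,255))}
for n in boxes:
    p,d,W=load(n); dark=p.max(-1).astype(int)<45
    for k,(a,b,c,e) in boxes[n].items():
        w=W[b:e,a:c].reshape(-1,3);dk=dark[b:e,a:c].ravel();ok=d[b:e,a:c].ravel()>0
        w,dk=w[ok],dk[ok]
        h,ed=np.histogram(w[:,2],np.arange(-5,180,5)); print(n,k,[(int(x),int(y)) for x,y in zip(ed,h) if y>15])
        def s(lo,hi,t,m=True):
            q=w[(w[:,2]>lo)&(w[:,2]<hi)&m]
            if len(q)>5: print("  ",t,len(q),rect(q),np.round(np.median(q,0),1))
        if k=="rest": s(62,72,"resttop"); s(143,153,"handletop"); s(84,153,"handle"); s(74,82,"shoulder")
        if k=="small": s(15,200,"small"); print("zmax",w[:,2].max())
        if k=="stat": s(71,79,"slotblk"); s(88,96,"cover+disc"); s(46,54,"base"); s(125,135,"bartop"); s(108,135,"bar")
E
```

```text
holes 0.003707682291666667
top rest [(-5, 725), (0, 1032), (5, 30), (10, 25), (15, 16), (20, 36), (25, 16), (30, 37), (40, 43), (50, 51), (55, 22), (60, 101), (65, 1444), (70, 225), (75, 70), (145, 133)]
   resttop 1729 (array([ 477.1, -196. ]), array([70.9, 89.4]), 89.54) [ 475.1 -188.7   68.2]
   handletop 146 (array([ 476.5, -195.6]), array([13.6, 25.2]), 88.85) [ 476.5 -195.2  147.8]
   handle 276 (array([ 476.7, -195.4]), array([13.7, 25.8]), 86.68) [ 476.5 -190.4  145.1]
   shoulder 82 (array([ 476.6, -195.2]), array([15.5, 34.3]), 88.06) [ 474.  -190.5   77.8]
top small [(-5, 464), (0, 561), (40, 22), (85, 39), (90, 22)]
   small 161 (array([ 456.1, -288.3]), array([10.6, 28. ]), 23.38) [ 455.9 -285.1   72.1]
zmax 92.9826038122671
top stat [(-5, 3613), (0, 3757), (5, 21), (10, 51), (15, 27), (35, 16), (40, 20), (45, 462), (50, 533), (55, 26), (60, 29), (65, 25), (70, 1097), (75, 1194), (80, 23), (85, 209), (90, 1786), (95, 1010), (100, 125), (105, 21), (110, 23), (115, 26), (120, 21), (125, 145), (130, 131)]
   slotblk 2270 (array([503.2,  96.7]), array([101.8, 123.5]), 13.39)
[... 1440 characters left out ...]
 (15, 219), (20, 202), (25, 209), (30, 211), (35, 213), (40, 221), (45, 335), (50, 417), (55, 215), (60, 207), (65, 216), (70, 473), (75, 985), (80, 164), (85, 127), (90, 956), (95, 438), (100, 47), (105, 38), (110, 40), (115, 40), (120, 36), (125, 71), (130, 69)]
   slotblk 1376 (array([496.7, 130.4]), array([104. , 192.1]), 12.97) [516.2  79.5  75.5]
   cover+disc 1025 (array([488.6, 166.2]), array([101.8, 125.8]), 14.06) [505.3 135.3  92.5]
   base 661 (array([496.4, 137.7]), array([103.3, 206.1]), 12.94) [523.9 188.8  50.3]
   bartop 140 (array([481.6, 199. ]), array([57., 13.]), 13.83) [486.  198.2 130. ]
   bar 267 (array([481.6, 198.8]), array([57. , 13.2]), 14.54) [489.5 197.4 125.7]
```

View pics/crop.png

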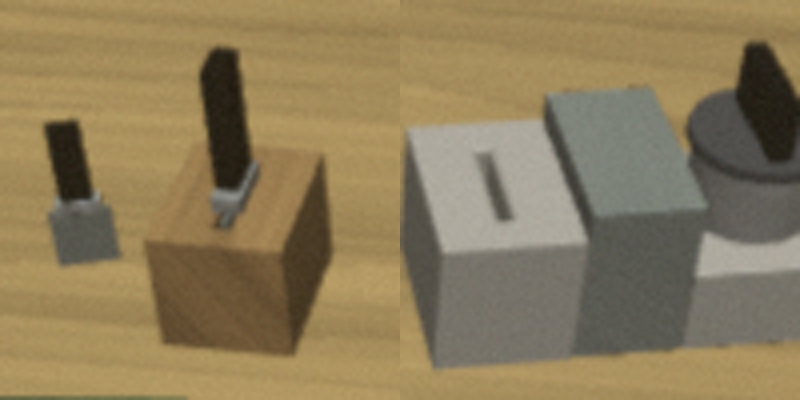

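The crop confirms it: the larger scraper (left panel, 225,120) stands in the wooden rest, while the small one (70,190) stands on the bare table and its top is only 92 mm high. The station slot is open (right panel, 495,185).
Poses:
- **Scraper:** (477.8, -195.2), yaw -1.2°
- **Slot:** (510.7, 71.1), yaw 13.4°
- **Cap:** (480.6, 198.5)

Emit:
servo_tool([
  [0, 0, 0.319, 0.86, -0.6, 0, 60],
  [0, 0, 0.319, 0.86, -0.6, 0, 60],
  [0, 0, 0.319, 0.86, -0.6, 0, 60],
  [0, 0, 0.319, 0.86, -0.6, 0, 60],
])

```text
t: 0.6
ee_pos: [378.2, -374.0, 222.4]
orientation: [-3.14, 0.031, 0.001]
ft_force: [-0.5, -0.4, -0.2]
width: 60.5
grasp_force: 0.0
```

```bash
cat >> h.py <<'E'
from scipy.spatial.transform import Rotation as Ro
def go(x,y,z,yaw):
    o=ctrl.get_obs();R=Ro.from_rotvec(o["orientation"]);T=Ro.from_euler("z",yaw,degrees=True)*Ro.from_euler("x",180,degrees=True)
    print("t",round(o["t"],2),"pos",np.round(o["ee_pos"],1),"yaw",round(R.as_euler("ZYX",degrees=True)[0],2),"q",np.round(o["qpos"],2),"F",np.round(o["ft_force"],1),"w",round(o["width"],1),"g",round(o["grasp_force"],1))
    print("turn",np.round((R.inv()*T).as_rotvec()/1.5,4),"shift",np.round(R.inv().apply(np.array([x,y,z])-o["ee_pos"])/200,4))
E
python3 -c "
from h import *
go(477.8,-195.2,160,-1.2)"
```

```text
t 0.6 pos [ 378.2 -374.   222.4] yaw -1.12 q [-0.8   0.29  1.83  0.    1.02  0.79] F [-0.5 -0.4 -0.2] w 60.5 g 0.0
turn [-0.0008  0.0005  0.0009] shift [ 0.4806 -0.9031  0.3126]
```

Emit:
servo_tool([
  [0, 0, 0, 0.48, -0.903, 0.1, 60],
  [0, 0, 0, 0.48, -0.903, 0.1, 60],
  [0, 0, 0, 0.48, -0.903, 0.1, 60],
  [0, 0, 0, 0.48, -0.903, 0.1, 60],
  [0, 0, 0, 0.481, -0.903, 0.3, 60],
  [0, 0, 0, 0.481, -0.903, 0.3, 60],
])

```text
t: 1.35
ee_pos: [475.3, -197.8, 160.6]
orientation: [-3.139, 0.032, 0.008]
ft_force: [-0.6, -1.1, 0.3]
width: 59.9
grasp_force: 0.0
```

```bash
python3 -c "
from h import *
go(477.8,-195.2,107,-1.2)"
```

```text
t 1.35 pos [ 475.3 -197.8  160.6] yaw -1.17 q [-0.42  0.35  1.92 -0.    0.88  1.17] F [-0.6 -1.1  0.3] w 59.9 g 0.0
turn [-0.0013  0.0036  0.0003] shift [ 0.0135 -0.0128  0.2679]
```

Emit:
servo_tool([
  [0, 0, 0, 0, 0, 0, 60],
  [0, 0, 0, 0, 0, 0, 60],
])

```text
t: 1.6
ee_pos: [477.9, -199.3, 163.9]
orientation: [3.141, -0.034, 0.003]
ft_force: [0.4, 0.0, -0.3]
width: 59.9
grasp_force: 0.0
```

```bash
python3 -c "
from h import *
go(477.8,-195.2,107,-1.2)"
```

```text
t 1.6 pos [ 477.9 -199.3  163.9] yaw -1.25 q [-0.42  0.35  1.91 -0.    0.88  1.17] F [ 0.4  0.  -0.3] w 59.9 g 0.0
turn [ 0.0005 -0.0012 -0.0005] shift [-0.0016 -0.0207  0.2845]
```

Emit:
servo_tool([
  [0, 0, 0, 0, -0.02, 0.15, 60],
  [0, 0, 0, 0, -0.02, 0.285, 60],
  [0, 0, 0, 0, -0.02, 0.285, 60],
  [0, 0, 0, 0, -0.02, 0.285, 60],
  [0, 0, 0, 0, -0.02, 0.285, 0],
  [0, 0, 0, 0, -0.02, 0.285, 0],
  [0, 0, 0, 0, -0.02, 0.285, 0],
  [0, 0, 0, 0, -0.02, 0.285, 0],
  [0, 0, 0, 0, -0.02, 0.285, 0],
  [0, 0, 0, 0, -0.02, 0.285, 0],
])

```text
t: 2.85
ee_pos: [477.5, -194.4, 105.7]
orientation: [-3.141, 0.032, 0.0]
ft_force: [-0.2, -0.7, 1.2]
width: 13.8
grasp_force: 30.0
```

```bash
python3 -c "
from h import *
go(477.8,-195.2,107,-1.2)"
```

```text
t 2.85 pos [ 477.5 -194.4  105.7] yaw -1.18 q [-0.41  0.44  1.95 -0.    0.75  1.18] F [-0.2 -0.7  1.2] w 13.8 g 30.0
turn [-0.      0.      0.0002] shift [ 0.0016  0.0041 -0.0066]
```

Emit:
servo_tool([
  [0, 0, 0, 0, 0, -0.1, 0],
  [0, 0, 0, 0, 0, -0.25, 0],
  [0, 0, 0, 0, 0, -0.4, 0],
  [0, 0, 0, 0, 0, -0.53, 0],
  [0, 0, 0, 0, 0, -0.53, 0],
  [0, 0, -0.085, 0.08, -0.3, -0.53, 0],
  [0, 0, -0.17, 0.12, -0.6, -0.53, 0],
  [0, 0, -0.17, 0.16, -0.9, -0.53, 0],
  [0, 0, -0.17, 0.16, -0.9, -0.53, 0],
  [0, 0, -0.17, 0.16, -0.9, -0.53, 0],
])

```text
t: 4.1
ee_pos: [512.4, -15.0, 210.4]
orientation: [-3.12, -0.369, 0.003]
ft_force: [0.6, -0.3, -1.7]
width: 13.7
grasp_force: 30.0
```

```bash
python3 -c "
from h import *
go(510.7,71.1,206,13.4)"
```

```text
t 4.1 pos [512.4 -15.  210.4] yaw 13.49 q [-0.05  0.28  1.88 -0.    0.98  1.28] F [ 0.6 -0.3 -1.7] w 13.7 g 30.0
turn [-0.0002  0.0014  0.001 ] shift [ 0.092  -0.4207  0.022 ]
```

Emit:
servo_tool([
  [0, 0, 0, 0.05, -0.22, 0, 0],
  [0, 0, 0, 0.092, -0.42, 0, 0],
  [0, 0, 0, 0.092, -0.42, 0, 0],
  [0, 0, 0, 0.092, -0.42, 0, 0],
  [0, 0, 0, 0.092, -0.42, 0, 0],
])

```text
t: 4.72
ee_pos: [511.6, 69.4, 211.5]
orientation: [3.12, 0.364, -0.001]
ft_force: [-0.1, -0.0, -1.9]
width: 13.7
grasp_force: 30.0
```

```bash
python3 - <<'E'
from h import *
go(510.7,71.1,206,13.4)
for n in("scene","top"):
    p,d=ctrl.get_image(n); np.savez(n+"1.npz",p=p,d=d)
p0=load("scene","1")[0];p1=load("top","1")[0]
cv2.imwrite("pics/h1.png",np.hstack([cv2.resize(p0[80:260,290:450,::-1],(400,450),interpolation=2),cv2.resize(p1[240:400,150:310,::-1],(400,450),interpolation=2)]))
# blade points in scene view: hovering z 122..172 near the slot
p,d,W=load("scene","1")
for lo,hi in((125,140),(140,155),(155,168)):
    m=(d>0)&(W[...,2]>lo)&(W[...,2]<hi)&(np.hypot(W[...,0]-511,W[...,1]-71)<40)
    print(lo,m.sum(),rect(W[m]) if m.sum()>5 else "")
E
```

```text
t 4.72 pos [511.6  69.4 211.5] yaw 13.31 q [ 0.11  0.28  1.88 -0.    0.99  1.45] F [-0.1 -0.  -1.9] w 13.7 g 30.0
turn [ 0.0001  0.0003 -0.001 ] shift [-0.0024 -0.0093  0.0275]
125 57 (array([513.3,  69.4]), array([48.2,  3.2]), 14.44)
140 60 (array([512.6,  70. ]), array([50.1,  3.8]), 12.77)
155 37 (array([513.6,  69. ]), array([48.4,  3. ]), 16.41)
```

View pics/h1.png

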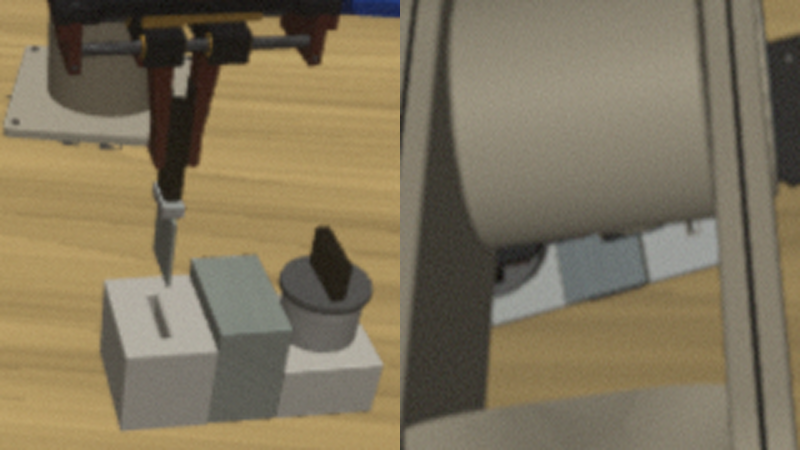

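The left panel shows the blade (165,255) hanging above the slot (160,315), aligned by eye. The top view is blocked by the arm. I'll measure the slot mouth directly from the first pictures.

```bash
python3 - <<'E'
from h import *
for n,(a,b,c,e) in {"scene":(343,192,366,222),"top":(252,284,276,328)}.items():
    p,d,_=load(n); W=cloud(n,np.ones((480,640),np.float32)) ; i=ctrl.camera_info(n); C=-np.asarray(i["R"]).T@np.asarray(i["t"])
    g=p.mean(-1)[b:e,a:c]; th=(np.median(g)+np.percentile(g,1))/2
    for t in (th,np.median(g)-0.25*(np.median(g)-np.percentile(g,1))):
        m=(g<t).astype(np.uint8); k,l,s,_=cv2.connectedComponentsWithStats(m); j=1+np.argmax(s[1:,4])
        v,u=np.where(l==j); D=W[v+b,u+a]-C; P=C+D*((75-C[2])/D[:,2])[:,None]
        print(n,round(t),np.median(g),len(P),rect(P),u.min()+a,u.max()+a,v.min()+b,v.max()+b)
E
```

```text
scene 123 166.33333333333334 61 (array([513.4,  71.7]), array([48.4,  7.2]), 13.55) 350 357 199 214
scene 145 166.33333333333334 92 (array([513.1,  71.5]), array([54.7, 10.1]), 12.73) 349 358 198 215
top 117 150.33333333333334 100 (array([509.6,  72.5]), array([56.1,  7.6]), 9.93) 258 267 290 322
top 134 150.33333333333334 151 (array([509.6,  71.4]), array([59.2, 10.3]), 11.36) 258 269 289 323
```

Emit:
servo_tool([
  [0, 0, 0, 0, -0.01, 0.1, 0],
  [0, 0, 0, 0, -0.01, 0.18, 0],
  [0, 0, 0, 0, -0.01, 0.18, 0],
  [0, 0, 0, 0, -0.01, 0.21, 0],
  [0, 0, 0, 0, -0.01, 0.24, 0],
  [0, 0, 0, 0, -0.01, 0.27, 0],
  [0, 0, 0, 0, -0.01, 0.27, 0],
])

```text
t: 5.7
ee_pos: [510.8, 72.8, 157.2]
orientation: [3.12, 0.367, -0.002]
ft_force: [0.1, 0.1, -0.3]
width: 13.8
grasp_force: 30.0
```

```bash
python3 -c "
from h import *
print(ctrl.get_obs()['moment'])
go(511,71.2,112.7,13.4)"
```

```text
[ 0.01688554  0.03260379 -0.00994243]
t 5.7 pos [510.8  72.8 157.2] yaw 13.43 q [ 0.12  0.36  1.92 -0.    0.87  1.45] F [ 0.1  0.1 -0.3] w 13.8 g 30.0
turn [-0.0001  0.0006  0.0003] shift [-0.0007  0.0081  0.2225]
```

Emit:
servo_tool([
  [0, 0, 0, 0, 0.004, 0.05, 0],
  [0, 0, 0, 0, 0.004, 0.1, 0],
  [0, 0, 0, 0, 0.004, 0.15, 0],
  [0, 0, 0, 0, 0.004, 0.19, 0],
  [0, 0, 0, 0, 0.004, 0.19, 0],
  [0, 0, 0, 0, 0.004, 0.19, 0],
])

```text
t: 6.45
ee_pos: [511.5, 72.1, 119.8]
orientation: [-3.12, -0.367, -0.0]
ft_force: [0.3, -0.3, -0.9]
width: 13.9
grasp_force: 30.0
```

```bash
python3 -c "
from h import *
print(ctrl.get_obs()['moment'])
go(511,71.2,112.7,13.4)"
```

```text
[ 0.05163864 -0.00306252 -0.05113961]
t 6.45 pos [511.5  72.1 119.8] yaw 13.42 q [0.12 0.42 1.94 0.   0.79 1.45] F [ 0.3 -0.3 -0.9] w 13.9 g 30.0
turn [-0.     -0.0001  0.0003] shift [-0.0035  0.0037  0.0353]
```

Free so far; seat it gently.

Emit:
servo_tool([
  [0, 0, 0, 0, 0.002, 0.015, 0],
  [0, 0, 0, 0, 0.002, 0.025, 0],
  [0, 0, 0, 0, 0.002, 0.032, 0],
  [0, 0, 0, 0, 0.002, 0.037, 0],
  [0, 0, 0, 0, 0.002, 0.037, 0],
])

```text
t: 7.08
ee_pos: [511.5, 71.7, 112.7]
orientation: [3.12, 0.367, 0.0]
ft_force: [-1.8, -0.7, 5.1]
width: 13.9
grasp_force: 30.0
```

```bash
python3 -c "
from h import *
go(511,71.2,112.7,13.4)"
```

```text
t 7.08 pos [511.5  71.7 112.7] yaw 13.43 q [ 0.12  0.43  1.94 -0.    0.77  1.45] F [-1.8 -0.7  5.1] w 13.9 g 30.0
turn [ 0.     -0.      0.0003] shift [-0.0029  0.0018 -0.    ]
```

Emit:
servo_tool([
  [0, 0, 0, 0, 0, 0, 40],
  [0, 0, 0, 0, 0, 0, 40],
  [0, 0, 0, 0, 0, 0, 40],
  [0, 0, 0, 0, 0, 0, 40],
  [0, 0, 0, 0, 0, -0.1, 40],
  [0, 0, 0, 0, 0, -0.3, 40],
  [0, 0, 0, 0, 0, -0.4, 40],
  [0, 0, 0, 0, 0, -0.4, 40],
  [0, 0, 0, 0, 0, -0.4, 40],
])

```text
t: 8.2
ee_pos: [510.8, 71.6, 191.4]
orientation: [3.12, 0.367, -0.002]
ft_force: [0.9, 0.6, -0.3]
width: 40.1
grasp_force: 0.0
```

```bash
python3 - <<'E'
from h import *
go(480.2,198.4,180,13.6)
p,d=ctrl.get_image("scene"); np.savez("scene2.npz",p=p,d=d); W=cloud("scene",d)
m=(d>0)&(np.hypot(W[...,0]-512.5,W[...,1]-71.5)<22)&(W[...,2]>86)&(W[...,2]<160)
print("handle top",np.percentile(W[m][:,2],98),rect(W[m]), [np.round(W[m&(abs(W[...,2]-z)<8)].mean(0),1) for z in (95,115,140)])
E
```

```text
t 8.2 pos [510.8  71.6 191.4] yaw 13.43 q [ 0.12  0.31  1.89 -0.    0.94  1.45] F [ 0.9  0.6 -0.3] w 40.1 g 0.0
turn [-0.0001  0.0008 -0.002 ] shift [-0.0017 -0.6523  0.0572]
handle top 156.22981295877574 (array([514.6,  72.6]), array([29.5, 15.3]), 11.06) [array([519.8,  71.5,  95.5]), array([520. ,  71.6, 115.2]), array([520.3,  71.6, 140.3])]
```

Scraper is home: handle top at 156 mm against an expected 155, and upright. On to the cap.

Emit:
servo_tool([
  [0, 0, 0, 0, -0.3, 0, 50],
  [0, 0, 0, 0, -0.6, 0, 50],
  [0, 0, 0, 0, -0.653, 0, 50],
  [0, 0, 0, 0, -0.653, 0, 50],
  [0, 0, 0, 0, -0.653, 0.1, 50],
  [0, 0, 0, 0, -0.653, 0.2, 50],
  [0, 0, 0, 0, -0.653, 0.2, 50],
  [0, 0, 0, 0, -0.653, 0.2, 50],
])

```text
t: 9.25
ee_pos: [481.6, 197.9, 152.6]
orientation: [3.12, 0.365, 0.0]
ft_force: [-0.0, 0.2, 0.7]
width: 50.0
grasp_force: 0.0
```

```bash
python3 -c "
from h import *
go(480.2,198.6,103.5,13.6)"
```

```text
t 9.25 pos [481.6 197.9 152.6] yaw 13.35 q [ 0.37  0.37  1.91 -0.    0.86  1.7 ] F [-0.   0.2  0.7] w 50.0 g 0.0
turn [ 0.0001 -0.0001 -0.0029] shift [-0.0062 -0.0049  0.2455]
```

Emit:
servo_tool([
  [0, 0, -0.003, -0.006, -0.004, 0.1, 50],
  [0, 0, -0.003, -0.006, -0.004, 0.2, 50],
  [0, 0, -0.003, -0.006, -0.004, 0.245, 50],
  [0, 0, -0.003, -0.006, -0.004, 0.245, 50],
  [0, 0, -0.003, -0.006, -0.004, 0.245, 0],
  [0, 0, -0.003, -0.006, -0.004, 0.245, 0],
  [0, 0, -0.003, -0.006, -0.004, 0.245, 0],
  [0, 0, -0.003, -0.006, -0.004, 0.245, 0],
  [0, 0, -0.003, -0.006, -0.004, 0.245, 0],
  [0, 0, -0.003, -0.006, -0.004, 0.245, 0],
])

```text
t: 10.5
ee_pos: [479.8, 199.2, 103.5]
orientation: [-3.119, -0.374, -0.0]
ft_force: [-0.9, -0.5, 3.6]
width: 11.7
grasp_force: 30.0
```

```bash
python3 -c "
from h import *
print(ctrl.get_obs()['moment'])
go(480.2,198.6,103.5,13.6)"
```

```text
[-0.01127142  0.1052647   0.02369608]
t 10.5 pos [479.8 199.2 103.5] yaw 13.68 q [ 0.37  0.45  1.94 -0.    0.75  1.7 ] F [-0.9 -0.5  3.6] w 11.7 g 30.0
turn [-0.     -0.0001  0.001 ] shift [ 0.001   0.0035 -0.0002]
```

Gripped. Try counter-clockwise (seen from above) by 9°.

Emit:
servo_tool([
  [0, 0, -0.03, 0, 0, 0, 0],
  [0, 0, -0.06, 0, 0, 0, 0],
  [0, 0, -0.085, 0, 0, 0, 0],
  [0, 0, -0.105, 0, 0, 0, 0],
  [0, 0, -0.105, 0, 0, 0, 0],
  [0, 0, -0.105, 0, 0, 0, 0],
])

```text
t: 11.25
ee_pos: [480.0, 199.3, 103.4]
orientation: [-3.08, -0.618, -0.001]
ft_force: [-0.0, 1.2, 3.8]
width: 11.8
grasp_force: 30.0
```

```bash
python3 -c "
from h import *
print(ctrl.get_obs()['moment'])
go(480.2,198.6,103.5,13.6)"
```

```text
[0.01228186 0.01927229 0.14253524]
t 11.25 pos [480.  199.3 103.4] yaw 22.69 q [ 0.37  0.45  1.94 -0.    0.75  1.55] F [-0.   1.2  3.8] w 11.8 g 30.0
turn [-0.     -0.0003  0.1058] shift [-0.0004  0.0038 -0.0003]
```

Emit:
servo_tool([
  [0, 0, -0.04, 0, 0, 0, 0],
  [0, 0, -0.08, 0, 0, 0, 0],
  [0, 0, -0.08, 0, 0, 0, 0],
])

```text
t: 11.62
ee_pos: [480.0, 199.3, 103.4]
orientation: [-3.038, -0.801, -0.001]
ft_force: [0.1, -0.1, 5.6]
width: 11.8
grasp_force: 30.0
```

```bash
python3 - <<'E'
from h import *
print(ctrl.get_obs()['moment'])
go(480.2,198.6,103.5,73.6)
p,d=ctrl.get_image("scene"); cv2.imwrite("pics/cap.png",cv2.resize(p[130:260,330:470,::-1],(560,520),interpolation=2))
E
```

```text
[ 0.04306257 -0.00722364  0.09204985]
t 11.62 pos [480.  199.3 103.4] yaw 29.54 q [ 0.37  0.45  1.94 -0.    0.75  1.43] F [ 0.1 -0.1  5.6] w 11.8 g 30.0
turn [ 2.000e-04 -3.000e-04 -5.126e-01] shift [-0.0006  0.0036 -0.0003]
```

View pics/cap.png

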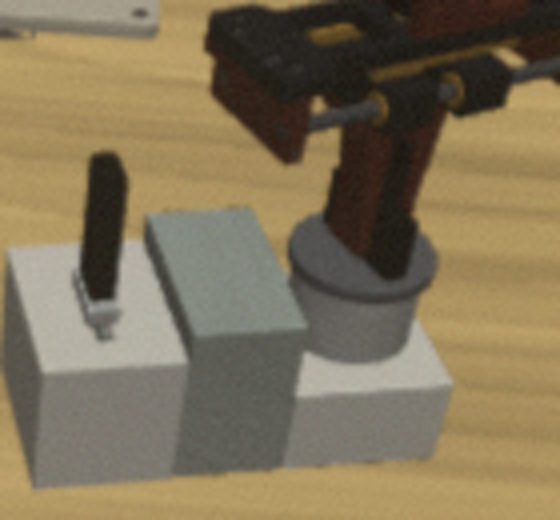

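The picture shows the bar (395,250) turning with the fingers and the scraper seated home (100,300). The moment is low, so counter-clockwise is the free direction; continue to 60°.

Emit:
servo_tool([
  [0, 0, -0.08, 0, 0, 0, 0],
  [0, 0, -0.16, 0, 0, 0, 0],
  [0, 0, -0.24, 0, 0, 0, 0],
  [0, 0, -0.32, 0, 0, 0, 0],
  [0, 0, -0.4, 0, 0, 0, 0],
  [0, 0, -0.46, 0, 0, 0, 0],
  [0, 0, -0.5, 0, 0, 0, 0],
  [0, 0, -0.513, 0, 0, 0, 0],
  [0, 0, -0.513, 0, 0, 0, 0],
  [0, 0, -0.513, 0, 0, 0, 0],
])

```text
t: 12.92
ee_pos: [479.9, 199.3, 103.4]
orientation: [2.516, 1.882, 0.001]
ft_force: [-0.6, 0.2, 4.9]
width: 11.8
grasp_force: 30.0
```

```bash
python3 - <<'E'
from h import *
print(ctrl.get_obs()['moment'])
go(480.2,198.6,103.5,73.6)
E
```

```text
[-0.00965815  0.00359533  0.03692289]
t 12.93 pos [479.9 199.3 103.4] yaw 73.59 q [0.37 0.45 1.94 0.   0.75 0.66] F [-0.6  0.2  4.9] w 11.8 g 30.0
turn [ 0.0002 -0.0002 -0.0001] shift [-0.0028  0.0023 -0.0003]
```

Emit:
servo_tool([
  [0, 0, 0, 0, 0, -0.02, 0],
  [0, 0, 0, 0, 0, -0.04, 0],
  [0, 0, 0, 0, 0, -0.04, 0],
])

```text
t: 13.3
ee_pos: [479.8, 199.2, 111.4]
orientation: [2.515, 1.883, 0.0]
ft_force: [0.3, 0.2, -1.2]
width: 11.8
grasp_force: 30.0
```

```bash
python3 - <<'E'
from h import *
go(480.2,198.6,103.5,73.6)
E
```

```text
t 13.3 pos [479.8 199.2 111.4] yaw 73.65 q [ 0.37  0.43  1.94 -0.    0.77  0.66] F [ 0.3  0.2 -1.2] w 11.8 g 30.0
turn [ 0.0001 -0.0001  0.0006] shift [-0.0022  0.0028  0.0397]
```

Lifts freely with about the cap's own weight. Raise to roughly 90 mm above the seat and settle.

Emit:
servo_tool([
  [0, 0, 0, 0, 0, -0.08, 0],
  [0, 0, 0, 0, 0, -0.16, 0],
  [0, 0, 0, 0, 0, -0.24, 0],
  [0, 0, 0, 0, 0, -0.32, 0],
  [0, 0, 0, 0, 0, -0.4, 0],
  [0, 0, 0, 0, 0, -0.42, 0],
  [0, 0, 0, 0, 0, -0.42, 0],
  [0, 0, 0, 0, 0, -0.42, 0],
  [0, 0, 0, 0, 0, -0.42, 0],
  [0, 0, 0, 0, 0, -0.42, 0],
])

```text
t: 14.55
ee_pos: [479.5, 199.2, 194.9]
orientation: [-2.514, -1.883, 0.001]
ft_force: [-0.7, -0.4, -0.9]
width: 11.5
grasp_force: 30.0
```

```bash
python3 - <<'E'
from h import *
go(480.2,198.6,195,73.6)
p,d=ctrl.get_image("scene"); cv2.imwrite("pics/end.png",cv2.resize(p[80:260,300:480,::-1],(540,540),interpolation=2))
E
```

```text
t 14.55 pos [479.5 199.2 194.9] yaw 73.67 q [0.37 0.31 1.88 0.   0.95 0.66] F [-0.7 -0.4 -0.9] w 11.5 g 30.0
turn [-0.0004  0.0003  0.0009] shift [-0.0017  0.0039 -0.0006]
```

View pics/end.png

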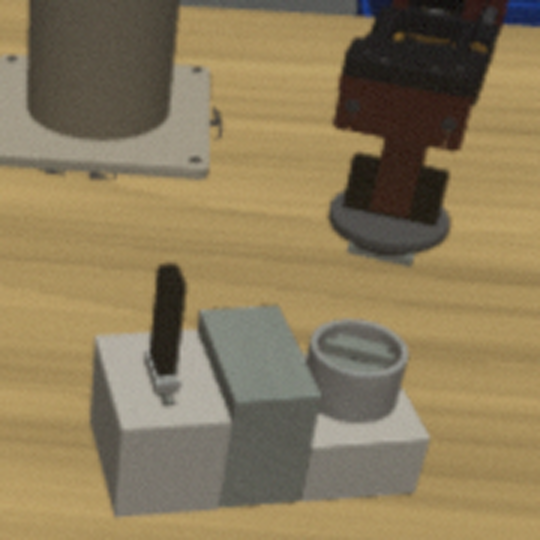

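The cap (390,215) is held clear above the open neck (358,365), and the scraper is home in its slot (165,370). Handing in.

```bash
python3 -c "
from workcell import ctrl
print(ctrl.close_job())"
```

```text
the job is handed in; nothing more can be done
None
```

I handed the job in at about 14.6 s; no verdict came back. The scraper sits home in the station slot and is released, and the cap, which opened counter-clockwise, is held about 91 mm above its seat.

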